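# Load the dry-storage chest and hold its lid half open

## Task

Of the two jars that stand left and right of the dry-storage chest, stand the shorter one upright in the chest's open drawer and push the drawer fully home. Then lift the chest's lid (it has a bar handle) to 45 degrees (within 5) and hold it there so that a colleague can reach the pouch inside: it falls shut by itself, so your program finishes while the gripper is still holding it. Do not shift the other things on the table.

Things in the scene. Friction and masses are not known exactly. Their poses are not given: they have to be found in the camera images.
- short_jar: the shorter of the two round screw-lid jars, 48 mm diameter all the way up, 50 mm tall, about 60 g, standing upright on the table to one side of the chest; origin at the centre of its underside, z up. Either jar can be on either side; similar jars on the pad at the back are not meant
- tall_jar: the taller round screw-lid jar, 54 mm diameter, 62 mm tall, standing on the other side of the chest; leave it alone; origin at the centre of its underside
- chest: fixed grey dry-storage chest with a white lid, 150 mm deep (x) by 160 mm wide (y), 125 mm high, 139 mm to the top of the closed lid, a drawer in its lower half and a lidded bay above; origin at the centre of its underside, its front (drawer and lid handle) faces its own -x, z up; turned up to 0.2 rad on the table
- drawer (a joint): how far the drawer is pulled out towards the chest's -x, in m: 0 fully home, 0.105 at its stop; it starts 0.09 to 0.105 out and slides with about 1 N of friction
- drawer_floor (a point): point on the drawer's floor (12 mm above the table), centre line, 34 mm behind the front panel's inner face; the place to set the jar; moves with the drawer, axes as the chest's. Inside 120 mm wide, 127 mm long (34 mm before this point, 93 mm behind); side walls reach 44 mm, the 156 mm wide, 8 mm thick front panel 68 mm above the table; a jar 50 mm tall clears the chest by 8 mm
- drawer_bar (a point): middle of the drawer's pull bar: a round 10 mm bar, 86 mm long between its end arms, lying level across the drawer front, 40 mm in front of the front panel and 40 mm above the table, moves with the drawer; axes as the chest's
- lid (a joint): opening angle of the lid in rad about a level hinge along the chest's rear top edge: 0 shut, 0.785 is 45 degrees, 1.3 its stop; the lid weighs 0.4 kg, falls shut from every angle when let go, and starts shut
- lid_hinge (a point): a point on the lid's hinge axis in the middle of the chest's width: 79 mm behind the chest's origin (its +x) and 130 mm up; y is the hinge axis; its axes turn with the lid and are the chest's when shut
- lid_bar (a point): middle of the lid's handle: a round 10 mm bar, 80 mm free between its two posts, parallel to the hinge; in the lid's frame 135 mm in front of the hinge axis and 40 mm above it (shut: 170 mm above the table, 31 mm above the lid's upper face); it moves with the lid, and a firm grip from above lets the round bar turn between the fingers
- wash_bottle: white squeeze bottle with a bent spout, 64 x 106 x 184 mm, bystander at the back right; origin near the centre of its underside
- flat_brush: flat brush with wooden handle, 173 mm long, bystander lying at the front left; origin at its middle, underside
- calipers: slide calipers, 214 mm long, bystander lying at the front right; origin at the middle, underside
- disc: bare metal disc, 50 mm diameter, 6 mm thick, bystander lying on the left; origin at the centre of its underside

How it is judged:
By the outcome, as a careful person would: the job done as asked, in the order asked, and still so for the second after the job is handed in, while the arm keeps its last pose, push and grip.
It also fails if it takes over 67 s, if anything falls off the work surface, if the arm or the gripper's body presses on something with over 40 N, if the wrist force passes 120 N, or if a joint passes its speed limit or range.

## Robot

A 6-joint arm with a two-finger parallel gripper is mounted at the origin on a cart in front of the work surface, level with it; the furniture and walls round the work are solid. World frame = base frame: x ahead of the robot, y to its left, z up, the work surface at z = 0. Lengths are in m, angles in degrees, forces in N, time in s.
With the tool pointing down it reaches from about 0.35 to 0.875 m from the base axis. Payload 4.2 kg.
Tool frame: the origin (TCP) lies midway between the tips of the shut fingers; the grasp point (between the pads) lies 19 mm behind it; z points along the fingers, y is the line along which they close (so a half turn about z gives the same grasp; the last joint's range is limited). The gripper opens to 87 mm and grips with 3 to 60 N. Pads are 19 mm wide; open, the fingers measure 117 mm over their backs; the gripper's body (75 mm by 190 mm) begins 51 mm behind the grasp point.
Start: joints at [-53.251, 22.042, 0.453, 0, -68.411, -14.817], TCP at [0.233, -0.58, 0.223] pointing down, gripper open.
Joint ranges: [-179.83, 179.83], [-69.29, 118.12], [-61.27, 80.66], [-181.25, 117.63], [-171.15, -9.14], [-177.46, 177.46]. Speed limits (degrees/s): [159.86, 159.86, 180, 180, 180, 180].

## Interface

Orientations are given as a 3x3 rotation matrix whose columns are the frame's x, y, z axes.
In Python, from station import * gives the robot as it stands. The module is installed in compiled form; this text tells all that it offers.
- The arm moves only by the tool servo_tool, never from a script. Its argument "deltas" is a list of rows, each an object of numbers: "tx", "ty", "tz": the shift along the tool's x, y, z in mm; "ax", "ay", "az": the turn, a rotation vector about the tool's x, y, z in rad; "claw": the finger opening in mm, from 0 to 87. In form: [{"tx": .., "ty": .., "tz": .., "ax": .., "ay": .., "az": .., "claw": ..}, ...]. A call has 1 to 12 rows; each row is the pose to reach, as a shift and turn from the pose commanded when the call began, along the tool's axes at that moment; what a row does not reach only later rows make up. A row lasts 1/12 s, in which the tool goes at most 41.7 mm and 7.16 degrees, less where a joint would pass 70% of its speed; a pose out of reach is approached as far as the arm can. A call with a gripper value outside its range is refused whole. The fingers move at their own pace and stop on an object; the grip force is fixed at half the most. Time passes only in rows, so rows that repeat a pose let the fingers close. It gives the time, the measured TCP pose, the force, the opening and the grip force at its end, in the units of the state.
- sense(): the state, without advancing time (a new reading comes with each control period).
- capture(name): name is "scene" or "top"; returns the picture (480x640x3 uint8, blue, green, red); there is no depth.
- calibration(name): a dict with "fx", "fy", "cx", "cy" (pixels), "cam_to_world" (4x4, takes a point from camera to world coordinates). Camera axes: x right, y down, z forward; pixel columns grow to the right and rows downward; lengths in m; the calibration is good to about 2 mm. A picture is of the moment at which its call begins. calibration takes no time and is no camera call.
- finish_job(): hands the job in; it is judged then, once.
Trained networks look in the newest picture that a camera, given by its name, has taken for a name from the list of things; names that differ only in an ending like _2 or _b are one class to them, and where a whole thing is asked for, a point or a joint stands for the part that bears it (a point fixed in the world has none). Each returns a list of dicts, best first, with "confidence" (0 to 1); they miss things now and then, are a little off and sometimes report something else, mostly with a low value. They report only what shows in the picture. A call takes as long as a camera call.
- recognise(label, camera): "xyz" ([x, y, z] in m, in the coordinates of the camera as it stood for that picture, good to about 4 mm: the middle of the surface that is visible of it).
- trace(label, camera): "mask" (480x640 bool, what is visible of it).
The state is a dict: "time_s": time; "joints": joint angles; "joint_velocities": joint speeds; "effort": joint torques, N m; "tcp_pos": TCP position; "ee_rot": TCP orientation; "wrist_force": force on the tool from outside, world axes, zero at the start; "moment": the same for the moment, N m; "gripper_width": opening from 0.0 (shut) to 1.0 (fully open); "gripper_force": force on a finger pad.
Only numpy, scipy, OpenCV 4.12 (cv2) and the standard library are available. Lean on these libraries where they do the work, as an engineer would, in place of code of your own. Each camera call takes 0.05 s, during which the arm holds its last target. There are 200 camera calls.

## Working session

There is one attempt and no reset: what is moved stays moved. The work goes in short steps, Python scripts to look and compute and a tool call to move; the robot and the scene stay as the last step left them, time stands still between calls to the robot, and variables do not carry over. Pictures are saved under pics/ and viewed, at most 10 in all, crops included, and the job is handed in when it is done.

Besides the shell and the picture viewer there is one more tool, called after "Emit:" as name(argument=value, ...), one argument or row to a line, values as JSON. servo_tool: Moves the arm, as the interface text tells. Its arguments: {"type":"object","properties":{"deltas":{"type":"array","items":{"type":"object","properties":{"tx":{"type":"number"},"ty":{"type":"number"},"tz":{"type":"number"},"ax":{"type":"number"},"ay":{"type":"number"},"az":{"type":"number"},"claw":{"type":"number"}}}}},"required":["deltas"]}

```bash
mkdir -p pics; cat > h.py <<'E'
from station import *
import numpy as np, cv2
def w(c,p):
    T=np.array(calibration(c)["cam_to_world"]); return (T@np.r_[p,1])[:3]
def px(c,P):
    k=calibration(c); T=np.linalg.inv(np.array(k["cam_to_world"])); q=(T@np.r_[P,1])[:3]
    return np.array([k["fx"]*q[0]/q[2]+k["cx"],k["fy"]*q[1]/q[2]+k["cy"]])
def ray(c,u,v):
    k=calibration(c); T=np.array(k["cam_to_world"]); d=T[:3,:3]@np.array([(u-k["cx"])/k["fx"],(v-k["cy"])/k["fy"],1])
    return T[:3,3],d
def onz(c,u,v,z):
    o,d=ray(c,u,v); return o+d*(z-o[2])/d[2]
E
python3 - <<'E'
from h import *
np.set_printoptions(precision=3,suppress=True)
for c in("scene","top"):
    cv2.imwrite(f"pics/{c}0.png",capture(c)); print(c,np.array(calibration(c)["cam_to_world"]),calibration(c)["fx"])
    for l in("short_jar","tall_jar","chest","drawer_floor","drawer_bar","lid","lid_bar","disc","wash_bottle","flat_brush","calipers"):
        print(l,[(w(c,r["xyz"]),round(r["confidence"],2)) for r in recognise(l,c)[:3]])
print(sense())
E
```

```text
scene [[ 0.267  0.839 -0.474  1.1  ]
 [ 0.964 -0.226  0.142 -0.142]
 [ 0.012 -0.495 -0.869  1.058]
 [ 0.     0.     0.     1.   ]] 465.00210514376437
short_jar [(array([ 0.614, -0.287,  0.046]), 0.7)]
tall_jar [(array([0.587, 0.303, 0.064]), 0.75), (array([ 0.615, -0.292,  0.047]), 0.4), (array([ 0.682, -0.011,  0.141]), 0.4)]
chest [(array([ 0.68 , -0.015,  0.136]), 0.93)]
drawer_floor [(array([ 0.509, -0.03 ,  0.042]), 0.56)]
drawer_bar [(array([ 0.51 , -0.031,  0.041]), 0.64)]
lid [(array([ 0.681, -0.015,  0.141]), 0.94)]
lid_bar [(array([ 0.682, -0.01 ,  0.143]), 0.96)]
disc [(array([0.676, 0.212, 0.005]), 0.51)]
wash_bottle [(array([ 0.744, -0.271,  0.114]), 0.56)]
flat_brush [(array([0.433, 0.226, 0.004]), 0.85), (array([ 0.682, -0.008,  0.137]), 0.18)]
calipers [(array([ 0.374, -0.226,  0.001]), 0.76), (array([ 0.514, -0.029,  0.04 ]), 0.7)]
top [[ 0.001 -0.997  0.076  0.499]
 [-1.    -0.002 -0.019  0.03 ]
 [ 0.019 -0.076 -0.997  1.271]
 [ 0.     0.     0.     1.   ]] 589.2719295646621
short_jar [(array([ 0.603, -0.287,  0.051]), 0.59)]
tall_jar [(array([0.577, 0.304, 0.062]),
[... 534 characters left out ...]
,  0.115]), 0.69)]
flat_brush [(array([0.43 , 0.218, 0.005]), 0.87)]
calipers [(array([ 0.364, -0.225,  0.004]), 0.9), (array([ 0.676, -0.008,  0.14 ]), 0.28)]
{'time_s': 1.2, 'joints': array([-53.25 ,  22.042,   0.452,  -0.   , -68.411, -14.818]), 'joint_velocities': array([-0.067, -0.004, -0.086, -0.098, -0.005, -0.092]), 'effort': array([  0.001, -39.048,  18.762,   4.224,   0.015,  -0.   ]), 'tcp_pos': array([ 0.233, -0.58 ,  0.223]), 'ee_rot': array([[-0.928, -0.374, -0.   ],
       [-0.374,  0.928,  0.   ],
       [ 0.   ,  0.   , -1.   ]]), 'wrist_force': array([0.621, 0.805, 0.   ]), 'moment': array([-0.04 , -0.023,  0.017]), 'gripper_force': 0.0, 'gripper_width': 1.0005491669215985}
```

View pics/scene0.png

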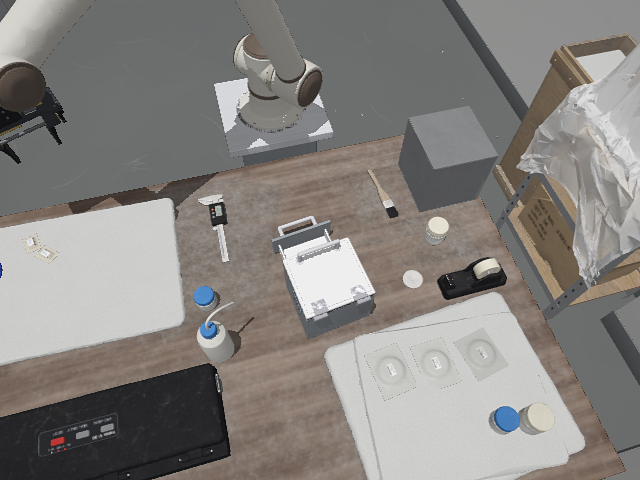

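View pics/top0.png

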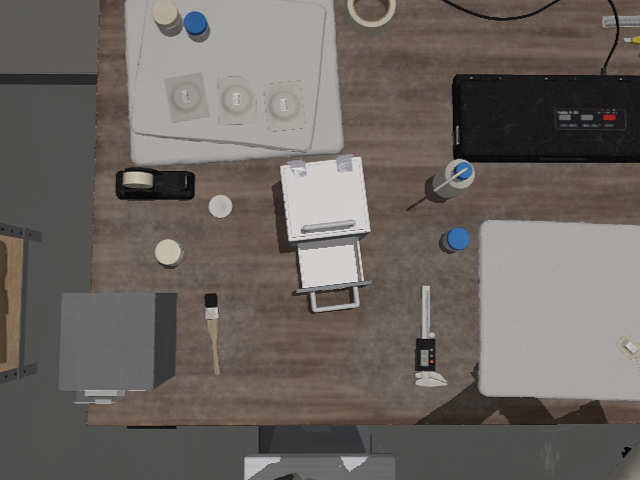

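The scene picture shows the blue jar on the right of the chest (204,297) and the cream one on the left (437,230). In the top picture, the lid bar is at about (328,227), the drawer bar at (336,304), the blue jar at (457,238), and the cream jar at (169,252). Next I fit cylinders to the jar masks in both views and enlarge the chest.

```bash
cat > m.py <<'E'
from h import *
from scipy.optimize import minimize
np.set_printoptions(precision=4,suppress=True)
A=np.linspace(0,2*np.pi,40)
def cyl(c,x,y,h,r,z0=0):
    P=np.array([px(c,[x+r*np.cos(a),y+r*np.sin(a),z]) for z in(z0,z0+h) for a in A])
    m=np.zeros((480*4,640*4),np.uint8); cv2.fillConvexPoly(m,cv2.convexHull(np.round(P*4+1.5).astype(np.int32)),1); return m>0
if __name__=="__main__":
    im={c:capture(c) for c in("scene","top")}
    for l,r0 in(("short_jar",.024),("tall_jar",.027)):
        M={}
        for c in im:
            t=trace(l,c)[0]; print(l,c,t["confidence"],t["mask"].sum())
            M[c]=np.kron(t["mask"],np.ones((4,4)))>0
        g=np.mean([w(c,recognise(l,c)[0]["xyz"]) for c in im],0)
        f=lambda p:-sum((lambda m:(m&M[c]).sum()/(m|M[c]).sum())(cyl(c,*p)) for c in im)
        s=minimize(f,[g[0],g[1],.055,r0],method="Nelder-Mead",options=dict(initial_simplex=[[g[0],g[1],.055,r0]]+[list(np.array([g[0],g[1],.055,r0])+d) for d in np.diag([.01,.01,.01,.004])],maxiter=150))
        print(s.x,s.fun)
    a=cv2.resize(im["top"][145:325,265:385],None,fx=3.33,fy=3.33,interpolation=cv2.INTER_CUBIC)
    b=cv2.resize(im["scene"][205:345,260:390],None,fx=3,fy=3,interpolation=cv2.INTER_CUBIC)
    o=np.zeros((600,800,3),np.uint8); o[:a.shape[0],:a.shape[1]]=a[:600]; o[:b.shape[0],400:400+b.shape[1]]=b; cv2.imwrite("pics/z1.png",o)
E
python3 m.py
```

```text
short_jar scene 0.81 475
short_jar top 0.94 514Traceback (most recent call last):
  File "m.py", line 17, in <module>
    s=minimize(f,[g[0],g[1],.055,r0],method="Nelder-Mead",options=dict(initial_simplex=[[g[0],g[1],.055,r0]]+[list(np.array([g[0],g[1],.055,r0])+d) for d in np.diag([.01,.01,.01,.004])],maxiter=150))
    res = _minimize_neldermead(fun, x0, args, callback, bounds=bounds,
                               **options)
    fxcc = func(xcc)
    fx = function(np.copy(x), *(wrapper_args + args))
  File "m.py", line 16, in <lambda>
    f=lambda p:-sum((lambda m:(m&M[c]).sum()/(m|M[c]).sum())(cyl(c,*p)) for c in im)
                ~~~^^^^^^^^^^^^^^^^^^^^^^^^^^^^^^^^^^^^^^^^^^^^^^^^^^^^^^^^^^^^^^^^^
  File "m.py", line 16, in <genexpr>
    f=lambda p:-sum((lambda m:(m&M[c]).sum()/(m|M[c]).sum())(cyl(c,*p)) for c in im)
                                                             ~~~^^^^^^
  File "m.py", line 6, in cyl
    P=np.array([px(c,[x+r*np.cos(a),y+r*np.sin(a),z]) for z in(z0,z0+h) for a in A])
                ~~^^^^^^^^^^^^^^^^^^^^^^^^^^^^^^^^^^^
  File "h.py", line 6, in px
    k=calibration(c); T=np.linalg.inv(np.array(k["cam_to_world"])); q=(T@np.r_[P,1])[:3]
ValueError: time passes only in moves, steps and waits
```

Too many calibration calls; I'll cache them.

```bash
sed -i 's/^import numpy as np, cv2/import numpy as np, cv2, functools, station\ncalibration=functools.lru_cache(None)(station.calibration)/' h.py
python3 m.py
```

```text
short_jar scene 0.76 444
short_jar top 0.59 516
[ 0.6056 -0.2919  0.0437  0.0235] -1.8999812686605102
tall_jar scene 0.66 546
tall_jar top 0.86 639
[0.5763 0.3113 0.0587 0.0256] -1.8996236981924486
```

View pics/z1.png

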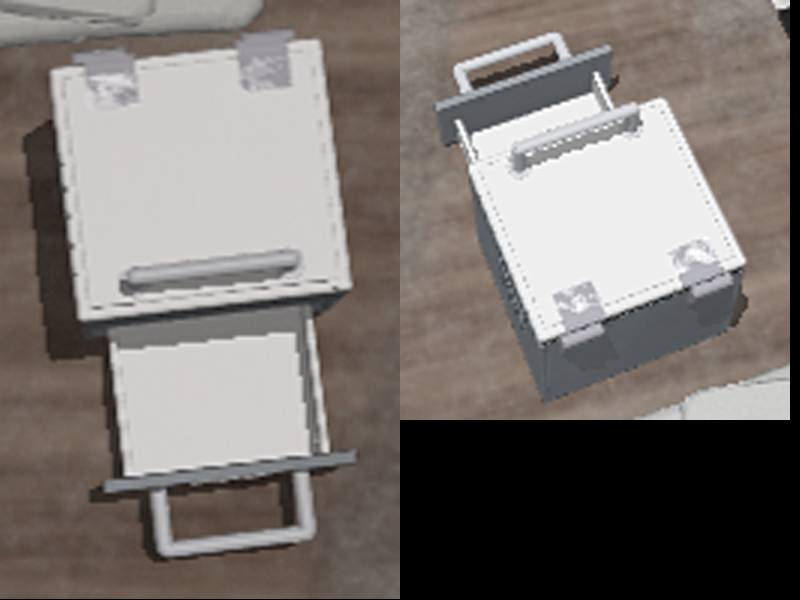

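The enlarged view shows the lid bar, drawer bar and lid corners clearly in both views. I read them off as follows:
- **Top:** lid bar (304,228)–(354,223), drawer bar (313,310)–(359,305).
- **Scene:** lid bar (299,255)–(339,242), drawer bar (279,228)–(313,217).

I fit the chest pose from these points.

```bash
cat > f.py <<'E'
from h import *
from scipy.optimize import least_squares
np.set_printoptions(precision=4,suppress=True)
t=lambda L:[(x/3.333+265,y/3.333+145) for x,y in L]
s=lambda L:[((x-400)/3+260,y/3+205) for x,y in L]
# order: robot view left(+y), right ; lid: FL, FR, BR, BL
obs={"top":t([(130,277),(296,260),(162,548),(310,531),(80,318),(350,287),(320,41),(53,71)]),
 "scene":s([(634,113),(520,150),(558,39),(459,71),(663,100),(470,165),(545,340),(745,262)])}
def model(p):
    cx,cy,a,d,zl,zd,hl,hd,zt,xf,xb,hw=p; R=np.array([[np.cos(a),-np.sin(a)],[np.sin(a),np.cos(a)]])
    L=[(-.056,hl,zl),(-.056,-hl,zl),(-.123+.008-d,hd,zd),(-.115-d,-hd,zd),(xf,hw,zt),(xf,-hw,zt),(xb,-hw,zt),(xb,hw,zt)]
    return [np.r_[np.array([cx,cy])+R@np.array(q[:2]),q[2]] for q in L]
if __name__=="__main__":
    res=lambda p:np.r_[np.concatenate([px(c,P)-o for c in obs for P,o in zip(model(p),obs[c])]),(p[9]+.075)/.002,(p[10]-.075)/.003]
    r=least_squares(res,[.68,-.01,.1,.1,.17,.04,.045,.045,.139,-.075,.075,.08],x_scale=.01,loss="soft_l1")
    print("cx,cy,yaw,d,zlid,zdr,hl,hd,ztop,xf,xb,hw\n",r.x,r.cost); print(res(r.x).round(1))
    P=model(r.x); print("lidbar",(P[0]+P[1])/2,"drawerbar",(P[2]+P[3])/2)
E
python3 f.py
```

```text
cx,cy,yaw,d,zlid,zdr,hl,hd,ztop,xf,xb,hw
 [ 0.6756 -0.008   0.1168  0.0994  0.1614  0.0331  0.0465  0.0461  0.1313
 -0.0736  0.0739  0.0788] 6.809804909650237
[ 0.1 -0.1 -0.9 -0.5 -0.5 -0.1 -1.2 -0.1 -0.4  0.1 -0.9  0.2 -1.1 -0.3
 -0.8 -0.4 -0.4 -0.6 -1.6  0.8 -0.5 -0.3 -0.8  0.2 -0.6 -0.4 -0.7  0.4
 -2.1 -0.1 -0.9  0.1  0.7 -0.4]
lidbar [ 0.6199 -0.0145  0.1614] drawerbar [ 0.4626 -0.033   0.0331]
```

```bash
cat > g.py <<'E'
from f import *
import m
def px2(c,P,o): return px(c,np.asarray(P)-o)   # o: camera shift in world
def go():
    M={}
    for l in("short_jar","tall_jar"):
        for c in obs:
            q=np.argwhere(trace(l,c)[0]["mask"]); M[l,c]=q.mean(0)[::-1]
    def cen(c,x,y,h,r,o):
        P=np.array([px2(c,[x+r*np.cos(a),y+r*np.sin(a),z],o) for z in(0,h) for a in m.A]).astype(np.float32)
        k=cv2.moments(cv2.convexHull(P)); return np.array([k["m10"],k["m01"]])/k["m00"]
    def res(p):
        o={"top":p[6:9],"scene":p[9:12]}
        q=np.r_[p[:4],.17,.04,p[4:6],.139,-.075,.075,.08]
        e=[px2(c,P,o[c])-u for c in obs for P,u in zip(model(q),obs[c])]
        e+=[cen(c,*p[12:14],.05,.024,o[c])-M["short_jar",c] for c in obs]
        e+=[cen(c,*p[14:16],.062,.027,o[c])-M["tall_jar",c] for c in obs]
        return np.r_[np.concatenate(e),p[6:12]/.002]
    r=least_squares(res,np.r_[.6756,-.008,.1168,.1,.045,.045,np.zeros(6),.6056,-.292,.576,.311],x_scale=.01,loss="soft_l1")
    p=r.x; print(p,r.cost); print(res(p).round(1))
    P=model(np.r_[p[:4],.17,.04,p[4:6],.139,-.075,.075,.08]); print("lidbar",(P[0]+P[1])/2,"drawerbar",(P[2]+P[3])/2)
for c in obs: capture(c)
go()
E
python3 g.py
```

```text
[ 0.6761 -0.0077  0.1184  0.0987  0.0461  0.046   0.0011  0.001   0.0007
 -0.0019 -0.0006  0.0017  0.6056 -0.291   0.5759  0.3118] 9.477545583658712
[ 0.8 -0.2 -0.4 -0.7 -0.  -0.  -0.5 -0.2 -0.6  0.9  0.7  0.7  0.1 -1.4
 -1.3 -1.3  0.2 -1.3 -0.9  0.1  0.1 -0.4 -0.4  0.1  0.4 -1.7 -1.  -0.3
 -1.8  0.5  0.9  0.1  0.2  0.6  0.5  0.5  0.2  0.5  0.3  0.3  0.6  0.5
  0.3 -0.9 -0.3  0.8]
lidbar [ 0.6205 -0.0143  0.17  ] drawerbar [ 0.4639 -0.0329  0.04  ]
```

Emit:
servo_tool(
  deltas=[
    {"az": 0.12},
    {"az": 0.24},
    {"az": 0.266},
  ],
)

```text
schema error: expected keys tx, ty, tz, ax, ay, az, claw
```

```bash
cat >> h.py <<'E'
from scipy.spatial.transform import Rotation as Ro
YAW=.1184
def Rt(psi,tilt=0):  # psi: heading of closing axis y from world y; tilt about chest y
    y=np.array([-np.sin(psi),np.cos(psi),0]);z=np.array([0,0,-1.]);R=np.c_[np.cross(y,z),y,z]
    return R
def to(p,R,s=None):
    s=s or sense(); E=np.array(s["ee_rot"]); return np.r_[E.T@(np.array(p)-s["tcp_pos"])*1000,Ro.from_matrix(E.T@R).as_rotvec()].round(3)
def ch(x,y,z):  # chest frame to world
    c,s=np.cos(YAW),np.sin(YAW); return np.array([.6761+c*x-s*y,-.0077+s*x+c*y,z])
E
python3 -c "
from h import *
print(to([.6056,-.291,.12],Rt(YAW)),sense()['time_s'])"
```

```text
[-4.53050e+02  1.28844e+02  1.02557e+02  0.00000e+00  0.00000e+00
  2.64000e-01] 2.3
```

Emit:
servo_tool(
  deltas=[
    {"tx": -38, "ty": 11, "tz": 8, "ax": 0, "ay": 0, "az": 0.03, "claw": 87},
    {"tx": -76, "ty": 22, "tz": 17, "ax": 0, "ay": 0, "az": 0.06, "claw": 87},
    {"tx": -113, "ty": 32, "tz": 26, "ax": 0, "ay": 0, "az": 0.09, "claw": 87},
    {"tx": -151, "ty": 43, "tz": 34, "ax": 0, "ay": 0, "az": 0.12, "claw": 87},
    {"tx": -189, "ty": 54, "tz": 43, "ax": 0, "ay": 0, "az": 0.15, "claw": 87},
    {"tx": -226, "ty": 64, "tz": 51, "ax": 0, "ay": 0, "az": 0.18, "claw": 87},
    {"tx": -264, "ty": 75, "tz": 60, "ax": 0, "ay": 0, "az": 0.2, "claw": 87},
    {"tx": -302, "ty": 86, "tz": 68, "ax": 0, "ay": 0, "az": 0.22, "claw": 87},
    {"tx": -340, "ty": 97, "tz": 77, "ax": 0, "ay": 0, "az": 0.24, "claw": 87},
    {"tx": -378, "ty": 107, "tz": 85, "ax": 0, "ay": 0, "az": 0.264, "claw": 87},
    {"tx": -416, "ty": 118, "tz": 94, "ax": 0, "ay": 0, "az": 0.264, "claw": 87},
    {"tx": -453, "ty": 129, "tz": 102.5, "ax": 0, "ay": 0, "az": 0.264, "claw": 87},
  ],
)

```text
time_s: 3.3
tcp_pos: [0.607, -0.2894, 0.1197]
ee_rot: [[-0.993, -0.119, 0.0], [-0.119, 0.993, -0.0], [-0.0, -0.0, -1.0]]
wrist_force: [0.1, -0.4, 0.2]
gripper_width: 1.003
gripper_force: 0.0
```

```bash
python3 -c "
from h import *
print(to([.6056,-.291,.013],Rt(YAW)),sense()['time_s'],sense()['tcp_pos'])
a=capture('scene');b=capture('top')
o=np.hstack([cv2.resize(a[230:350,140:270],None,fx=3,fy=3),cv2.resize(b[175:295,390:520],None,fx=3,fy=3)]);cv2.imwrite('pics/j1.png',o)"
```

```text
[ 1.62800e+00 -1.39500e+00  1.06723e+02 -0.00000e+00  0.00000e+00
  1.00000e-03] 3.3 [ 0.6070219  -0.28940196  0.11972293]
```

View pics/j1.png

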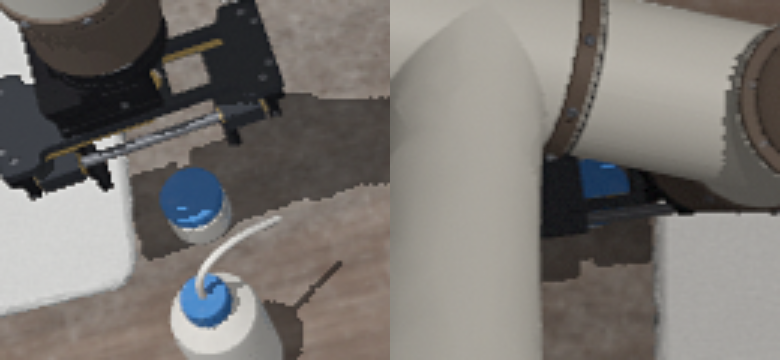

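The gripper straddles the blue jar, which is at crop (195,205). The spout is clear of it, so I descend and grip.

Emit:
servo_tool(
  deltas=[
    {"tx": 1, "ty": -1, "tz": 25, "ax": 0, "ay": 0, "az": 0, "claw": 87},
    {"tx": 1.5, "ty": -1.5, "tz": 50, "ax": 0, "ay": 0, "az": 0, "claw": 87},
    {"tx": 1.5, "ty": -1.5, "tz": 75, "ax": 0, "ay": 0, "az": 0, "claw": 87},
    {"tx": 1.5, "ty": -1.5, "tz": 95, "ax": 0, "ay": 0, "az": 0, "claw": 87},
    {"tx": 1.5, "ty": -1.5, "tz": 106.5, "ax": 0, "ay": 0, "az": 0, "claw": 87},
    {"tx": 1.5, "ty": -1.5, "tz": 106.5, "ax": 0, "ay": 0, "az": 0, "claw": 87},
  ],
)

```text
time_s: 3.9
tcp_pos: [0.6026, -0.2925, 0.0163]
ee_rot: [[-0.993, -0.119, -0.005], [-0.119, 0.993, -0.0], [0.005, 0.0, -1.0]]
wrist_force: [-7.0, 3.8, 13.8]
gripper_width: 1.0
gripper_force: 6.2
```

Emit:
servo_tool(
  deltas=[
    {"tx": 0, "ty": 0, "tz": 0, "ax": 0, "ay": 0, "az": 0, "claw": 60},
    {"tx": 0, "ty": 0, "tz": 0, "ax": 0, "ay": 0, "az": 0, "claw": 50},
    {"tx": 0, "ty": 0, "tz": 0, "ax": 0, "ay": 0, "az": 0, "claw": 45},
    {"tx": 0, "ty": 0, "tz": 0, "ax": 0, "ay": 0, "az": 0, "claw": 40},
    {"tx": 0, "ty": 0, "tz": 0, "ax": 0, "ay": 0, "az": 0, "claw": 40},
    {"tx": 0, "ty": 0, "tz": 0, "ax": 0, "ay": 0, "az": 0, "claw": 40},
  ],
)

```text
time_s: 4.4
tcp_pos: [0.6041, -0.2925, 0.0133]
ee_rot: [[-0.993, -0.118, -0.0], [-0.118, 0.993, 0.0], [0.0, 0.0, -1.0]]
wrist_force: [0.5, 0.6, 0.0]
gripper_width: 0.631
gripper_force: 0.0
```

```bash
python3 -c "
from h import *
s=sense();print(s['time_s'],s['tcp_pos'],s['gripper_width']*87,s['gripper_force'],s['wrist_force'])
print(to(s['tcp_pos']+np.array([0,0,.12]),Rt(YAW)))
xb=-.115-.0987
print(ch(xb+.082,0,.15), ch(xb+.088,0,.15))
for z in(.15,.032): print(to(ch(xb+.082,0,z),Rt(YAW)))
for c in('scene',):
  capture(c)
"
```

```text
4.4 [ 0.60407633 -0.29248517  0.01327629] 54.88835708507867 0.0 [0.49822574 0.57281919 0.02642841]
[ 3.6e-02  3.1e-02 -1.2e+02  0.0e+00 -0.0e+00  0.0e+00]
[ 0.54532204 -0.02325687  0.15      ] [ 0.55128004 -0.02254813  0.15      ]
[  26.494  274.328 -136.644    0.      -0.       0.   ]
[ 26.459 274.297 -18.644   0.     -0.      0.   ]
```

Emit:
servo_tool(
  deltas=[
    {"tx": 0, "ty": 0, "tz": 0, "ax": 0, "ay": 0, "az": 0, "claw": 40},
    {"tx": 0, "ty": 0, "tz": 0, "ax": 0, "ay": 0, "az": 0, "claw": 40},
    {"tx": 0, "ty": 0, "tz": 0, "ax": 0, "ay": 0, "az": 0, "claw": 40},
    {"tx": 0, "ty": 0, "tz": 0, "ax": 0, "ay": 0, "az": 0, "claw": 40},
  ],
)

```text
time_s: 4.78
tcp_pos: [0.604, -0.2925, 0.0132]
ee_rot: [[-0.993, -0.119, -0.0], [-0.119, 0.993, 0.0], [0.0, 0.0, -1.0]]
wrist_force: [-0.0, 0.1, -0.8]
gripper_width: 0.544
gripper_force: 30.0
```

Emit:
servo_tool(
  deltas=[
    {"tx": 0, "ty": 0, "tz": -15, "ax": 0, "ay": 0, "az": 0, "claw": 40},
    {"tx": 0, "ty": 0, "tz": -45, "ax": 0, "ay": 0, "az": 0, "claw": 40},
    {"tx": 5, "ty": 20, "tz": -80, "ax": 0, "ay": 0, "az": 0, "claw": 40},
    {"tx": 10, "ty": 50, "tz": -105, "ax": 0, "ay": 0, "az": 0, "claw": 40},
    {"tx": 15, "ty": 85, "tz": -120, "ax": 0, "ay": 0, "az": 0, "claw": 40},
    {"tx": 20, "ty": 120, "tz": -125, "ax": 0, "ay": 0, "az": 0, "claw": 40},
    {"tx": 24, "ty": 155, "tz": -125, "ax": 0, "ay": 0, "az": 0, "claw": 40},
    {"tx": 26.5, "ty": 190, "tz": -125, "ax": 0, "ay": 0, "az": 0, "claw": 40},
    {"tx": 26.5, "ty": 225, "tz": -115, "ax": 0, "ay": 0, "az": 0, "claw": 40},
    {"tx": 26.5, "ty": 255, "tz": -110, "ax": 0, "ay": 0, "az": 0, "claw": 40},
    {"tx": 26.5, "ty": 270, "tz": -110, "ax": 0, "ay": 0, "az": 0, "claw": 40},
    {"tx": 26.5, "ty": 274.5, "tz": -110, "ax": 0, "ay": 0, "az": 0, "claw": 40},
  ],
)

```text
time_s: 5.78
tcp_pos: [0.5448, -0.0208, 0.1234]
ee_rot: [[-0.993, -0.122, -0.0], [-0.122, 0.993, 0.0], [0.0, 0.0, -1.0]]
wrist_force: [-0.4, -0.2, -1.3]
gripper_width: 0.543
gripper_force: 30.0
```

```bash
python3 -c "
from h import *
s=sense();print(s['time_s'],s['tcp_pos'],s['gripper_width']*87,s['gripper_force'],s['wrist_force'])
xb=-.115-.0987
print(to(ch(xb+.082,0,.026),Rt(YAW)))
a=capture('scene');b=capture('top')
o=np.hstack([cv2.resize(a[180:330,240:370],None,fx=3,fy=3),cv2.resize(b[180:330,270:400],None,fx=3,fy=3)]);cv2.imwrite('pics/j2.png',o)"
```

```text
5.7833 [ 0.54477661 -0.02076326  0.12343662] 47.246782309212755 29.98087286367081 [-0.36412702 -0.23832377 -1.31822803]
[-2.7800e-01 -2.5590e+00  9.7436e+01  0.0000e+00 -0.0000e+00  4.0000e-03]
```

View pics/j2.png

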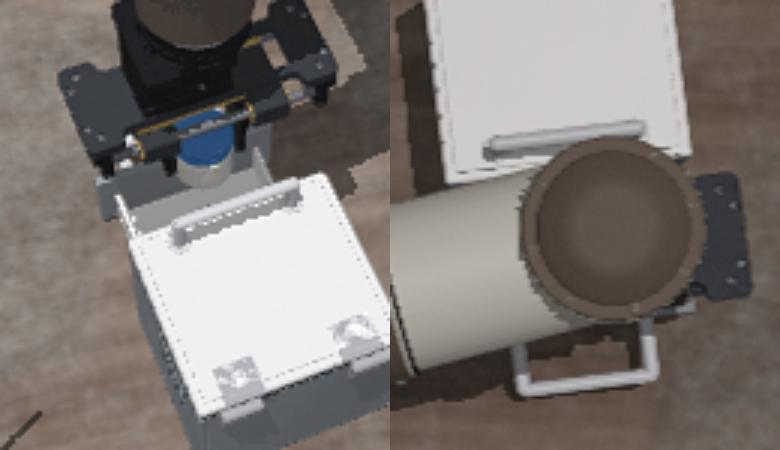

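The jar hangs centred over the drawer, at scene crop (205,150). I lower it.

Emit:
servo_tool(
  deltas=[
    {"tx": 0, "ty": -2.5, "tz": 20, "ax": 0, "ay": 0, "az": 0.004, "claw": 40},
    {"tx": 0, "ty": -2.5, "tz": 40, "ax": 0, "ay": 0, "az": 0.004, "claw": 40},
    {"tx": 0, "ty": -2.5, "tz": 60, "ax": 0, "ay": 0, "az": 0.004, "claw": 40},
    {"tx": 0, "ty": -2.5, "tz": 75, "ax": 0, "ay": 0, "az": 0.004, "claw": 40},
    {"tx": 0, "ty": -2.5, "tz": 85, "ax": 0, "ay": 0, "az": 0.004, "claw": 40},
    {"tx": 0, "ty": -2.5, "tz": 92, "ax": 0, "ay": 0, "az": 0.004, "claw": 40},
    {"tx": 0, "ty": -2.5, "tz": 92, "ax": 0, "ay": 0, "az": 0.004, "claw": 40},
    {"tx": 0, "ty": -2.5, "tz": 92, "ax": 0, "ay": 0, "az": 0.004, "claw": 40},
  ],
)

```text
time_s: 6.55
tcp_pos: [0.5461, -0.026, 0.0318]
ee_rot: [[-0.993, -0.114, 0.0], [-0.114, 0.993, -0.0], [-0.0, -0.0, -1.0]]
wrist_force: [-0.0, 0.2, -0.8]
gripper_width: 0.546
gripper_force: 30.0
```

Emit:
servo_tool(
  deltas=[
    {"tx": 0, "ty": 0, "tz": 2, "ax": 0, "ay": 0, "az": 0, "claw": 40},
    {"tx": 0, "ty": 0, "tz": 4, "ax": 0, "ay": 0, "az": 0, "claw": 40},
    {"tx": 0, "ty": 0, "tz": 6, "ax": 0, "ay": 0, "az": 0, "claw": 40},
    {"tx": 0, "ty": 0, "tz": 6, "ax": 0, "ay": 0, "az": 0, "claw": 40},
  ],
)

```text
time_s: 6.88
tcp_pos: [0.5456, -0.0255, 0.0256]
ee_rot: [[-0.993, -0.115, 0.0], [-0.115, 0.993, 0.0], [-0.0, 0.0, -1.0]]
wrist_force: [0.2, -0.1, -0.9]
gripper_width: 0.548
gripper_force: 30.0
```

Emit:
servo_tool(
  deltas=[
    {"tx": 0, "ty": 0, "tz": 0.5, "ax": 0, "ay": 0, "az": 0, "claw": 40},
    {"tx": 0, "ty": 0, "tz": 1, "ax": 0, "ay": 0, "az": 0, "claw": 40},
    {"tx": 0, "ty": 0, "tz": 1, "ax": 0, "ay": 0, "az": 0, "claw": 40},
  ],
)

```text
time_s: 7.13
tcp_pos: [0.546, -0.0255, 0.0251]
ee_rot: [[-0.993, -0.115, 0.001], [-0.115, 0.993, 0.0], [-0.001, -0.0, -1.0]]
wrist_force: [-0.7, -0.2, 2.1]
gripper_width: 0.544
gripper_force: 30.0
```

Contact. I release and rise.

Emit:
servo_tool(
  deltas=[
    {"tx": 0, "ty": 0, "tz": 0, "ax": 0, "ay": 0, "az": 0, "claw": 52},
    {"tx": 0, "ty": 0, "tz": 0, "ax": 0, "ay": 0, "az": 0, "claw": 60},
    {"tx": 0, "ty": 0, "tz": 0, "ax": 0, "ay": 0, "az": 0, "claw": 66},
    {"tx": 0, "ty": 0, "tz": 0, "ax": 0, "ay": 0, "az": 0, "claw": 66},
    {"tx": 0, "ty": 0, "tz": -10, "ax": 0, "ay": 0, "az": 0, "claw": 66},
    {"tx": 0, "ty": 0, "tz": -30, "ax": 0, "ay": 0, "az": 0, "claw": 66},
    {"tx": 0, "ty": 0, "tz": -55, "ax": 0, "ay": 0, "az": 0, "claw": 66},
    {"tx": 0, "ty": 0, "tz": -80, "ax": 0, "ay": 0, "az": 0, "claw": 66},
    {"tx": 30, "ty": 0, "tz": -90, "ax": 0, "ay": 0, "az": 0, "claw": 40},
    {"tx": 70, "ty": 0, "tz": -90, "ax": 0, "ay": 0, "az": 0, "claw": 0},
    {"tx": 110, "ty": 0, "tz": -90, "ax": 0, "ay": 0, "az": 0, "claw": 0},
    {"tx": 130, "ty": 0, "tz": -90, "ax": 0, "ay": 0, "az": 0, "claw": 0},
  ],
)

```text
time_s: 8.13
tcp_pos: [0.4116, -0.0414, 0.1147]
ee_rot: [[-0.994, -0.113, -0.003], [-0.113, 0.994, 0.0], [0.003, 0.001, -1.0]]
wrist_force: [-0.2, 0.0, 0.3]
gripper_width: 0.538
gripper_force: 0.0
```

```bash
python3 -c "
from h import *
s=sense();print(s['time_s'],s['tcp_pos'],s['gripper_width']*87,s['wrist_force'])
xb=-.115-.0987
for x in(xb-.03,xb-.015,-.123-.015): print(to(ch(x,0,.026),Rt(YAW)))
a=capture('scene');b=capture('top')
o=np.hstack([cv2.resize(a[180:330,240:370],None,fx=3,fy=3),cv2.resize(b[180:330,270:400],None,fx=3,fy=3)]);cv2.imwrite('pics/j3.png',o)"
```

```text
8.1333 [ 0.41162304 -0.04139009  0.11470629] 46.83511058126737 [-0.16346773  0.02403087  0.28145691]
[-2.3123e+01  2.2630e+00  8.8648e+01  1.0000e-03 -3.0000e-03 -5.0000e-03]
[-3.8123e+01  2.3370e+00  8.8610e+01  1.0000e-03 -3.0000e-03 -5.0000e-03]
[-1.28822e+02  2.78600e+00  8.83750e+01  1.00000e-03 -3.00000e-03
 -5.00000e-03]
```

View pics/j3.png

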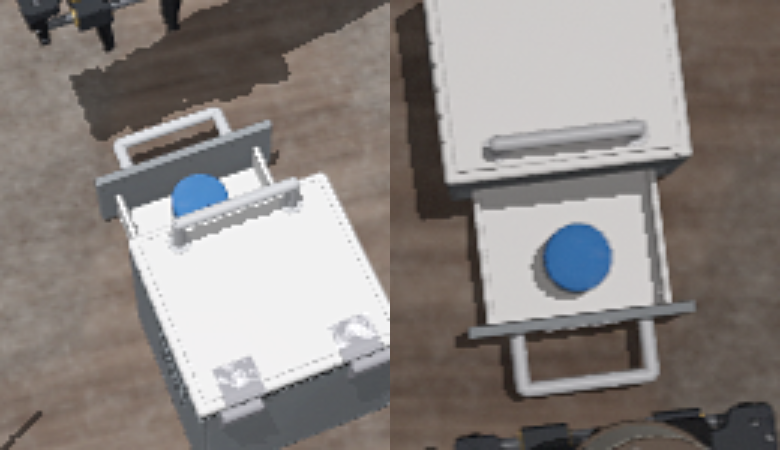

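The jar stands upright in the middle of the drawer (top crop 578,258), and the gripper is clear in front of the bar. I lower the closed fingers and push.

Emit:
servo_tool(
  deltas=[
    {"tx": -5, "ty": 2.5, "tz": 25, "ax": 0, "ay": 0, "az": 0, "claw": 0},
    {"tx": -5, "ty": 2.5, "tz": 50, "ax": 0, "ay": 0, "az": 0, "claw": 0},
    {"tx": -5, "ty": 2.5, "tz": 70, "ax": 0, "ay": 0, "az": 0, "claw": 0},
    {"tx": -5, "ty": 2.5, "tz": 82, "ax": 0, "ay": 0, "az": 0, "claw": 0},
    {"tx": -10, "ty": 2.5, "tz": 85, "ax": 0, "ay": 0, "az": 0, "claw": 0},
    {"tx": -15, "ty": 2.5, "tz": 85, "ax": 0, "ay": 0, "az": 0, "claw": 0},
    {"tx": -20, "ty": 2.5, "tz": 85, "ax": 0, "ay": 0, "az": 0, "claw": 0},
    {"tx": -25, "ty": 2.5, "tz": 85, "ax": 0, "ay": 0, "az": 0, "claw": 0},
  ],
)

```text
time_s: 8.9
tcp_pos: [0.4431, -0.0347, 0.0306]
ee_rot: [[-0.993, -0.115, 0.003], [-0.115, 0.993, 0.001], [-0.003, 0.0, -1.0]]
wrist_force: [-0.3, 0.4, 0.2]
gripper_width: 0.006
gripper_force: 0.0
```

Emit:
servo_tool(
  deltas=[
    {"tx": -3, "ty": 0, "tz": 0, "ax": 0, "ay": 0, "az": 0, "claw": 0},
    {"tx": -6, "ty": 0, "tz": 0, "ax": 0, "ay": 0, "az": 0, "claw": 0},
    {"tx": -9, "ty": 0, "tz": 0, "ax": 0, "ay": 0, "az": 0, "claw": 0},
    {"tx": -12, "ty": 0, "tz": 0, "ax": 0, "ay": 0, "az": 0, "claw": 0},
    {"tx": -16, "ty": 0, "tz": 0, "ax": 0, "ay": 0, "az": 0, "claw": 0},
    {"tx": -21, "ty": 0, "tz": 0, "ax": 0, "ay": 0, "az": 0, "claw": 0},
    {"tx": -27, "ty": 0, "tz": 0, "ax": 0, "ay": 0, "az": 0, "claw": 0},
    {"tx": -33, "ty": 0, "tz": 0, "ax": 0, "ay": 0, "az": 0, "claw": 0},
    {"tx": -40, "ty": 0, "tz": 0, "ax": 0, "ay": 0, "az": 0, "claw": 0},
    {"tx": -47, "ty": 0, "tz": 0, "ax": 0, "ay": 0, "az": 0, "claw": 0},
    {"tx": -54, "ty": 0, "tz": 0, "ax": 0, "ay": 0, "az": 0, "claw": 0},
    {"tx": -60, "ty": 0, "tz": 0, "ax": 0, "ay": 0, "az": 0, "claw": 0},
  ],
)

```text
time_s: 9.9
tcp_pos: [0.5016, -0.0281, 0.0295]
ee_rot: [[-0.993, -0.115, 0.0], [-0.115, 0.993, 0.0], [-0.0, 0.0, -1.0]]
wrist_force: [-2.1, 0.1, 0.6]
gripper_width: 0.008
gripper_force: 0.6
```

Emit:
servo_tool(
  deltas=[
    {"tx": -6, "ty": 0, "tz": 0, "ax": 0, "ay": 0, "az": 0, "claw": 0},
    {"tx": -12, "ty": 0, "tz": 0, "ax": 0, "ay": 0, "az": 0, "claw": 0},
    {"tx": -17, "ty": 0, "tz": 0, "ax": 0, "ay": 0, "az": 0, "claw": 0},
    {"tx": -22, "ty": 0, "tz": 0, "ax": 0, "ay": 0, "az": 0, "claw": 0},
    {"tx": -26, "ty": 0, "tz": 0, "ax": 0, "ay": 0, "az": 0, "claw": 0},
    {"tx": -30, "ty": 0, "tz": 0, "ax": 0, "ay": 0, "az": 0, "claw": 0},
    {"tx": -33, "ty": 0, "tz": 0, "ax": 0, "ay": 0, "az": 0, "claw": 0},
  ],
)

```text
time_s: 10.48
tcp_pos: [0.5338, -0.0244, 0.0295]
ee_rot: [[-0.993, -0.115, 0.0], [-0.115, 0.993, 0.0], [-0.0, 0.0, -1.0]]
wrist_force: [-1.4, 1.2, -0.3]
gripper_width: 0.003
gripper_force: 0.6
```

Emit:
servo_tool(
  deltas=[
    {"tx": -1.5, "ty": 0, "tz": 0, "ax": 0, "ay": 0, "az": 0, "claw": 0},
    {"tx": -3, "ty": 0, "tz": 0, "ax": 0, "ay": 0, "az": 0, "claw": 0},
    {"tx": -4.5, "ty": 0, "tz": 0, "ax": 0, "ay": 0, "az": 0, "claw": 0},
    {"tx": -6, "ty": 0, "tz": 0, "ax": 0, "ay": 0, "az": 0, "claw": 0},
  ],
)

```text
time_s: 10.82
tcp_pos: [0.5392, -0.0238, 0.0295]
ee_rot: [[-0.993, -0.114, -0.0], [-0.114, 0.993, -0.0], [0.0, 0.0, -1.0]]
wrist_force: [-2.6, 1.4, 0.3]
gripper_width: 0.005
gripper_force: 1.9
```

Emit:
servo_tool(
  deltas=[
    {"tx": -1.5, "ty": 0, "tz": 0, "ax": 0, "ay": 0, "az": 0, "claw": 0},
    {"tx": -3, "ty": 0, "tz": 0, "ax": 0, "ay": 0, "az": 0, "claw": 0},
    {"tx": -4, "ty": 0, "tz": 0, "ax": 0, "ay": 0, "az": 0, "claw": 0},
  ],
)

```text
time_s: 11.07
tcp_pos: [0.5394, -0.024, 0.0291]
ee_rot: [[-0.993, -0.114, -0.009], [-0.114, 0.994, -0.001], [0.009, -0.0, -1.0]]
wrist_force: [-9.6, 1.7, 7.0]
gripper_width: 0.007
gripper_force: 4.8
```

Emit:
servo_tool(
  deltas=[
    {"tx": -1, "ty": 0, "tz": 0, "ax": 0, "ay": 0, "az": 0, "claw": 0},
    {"tx": -2, "ty": 0, "tz": 0, "ax": 0, "ay": 0, "az": 0, "claw": 0},
  ],
)

```text
time_s: 11.23
tcp_pos: [0.5395, -0.0241, 0.0289]
ee_rot: [[-0.993, -0.113, -0.013], [-0.113, 0.994, -0.002], [0.013, -0.0, -1.0]]
wrist_force: [-14.0, 2.6, 10.3]
gripper_width: 0.009
gripper_force: 6.6
```

The drawer is home: it stopped at the expected place and the force rose. I back off, rise and look.

Emit:
servo_tool(
  deltas=[
    {"tx": 10, "ty": 0, "tz": 0, "ax": 0, "ay": 0, "az": 0, "claw": 0},
    {"tx": 25, "ty": 0, "tz": -5, "ax": 0, "ay": 0, "az": 0, "claw": 0},
    {"tx": 45, "ty": 0, "tz": -25, "ax": 0, "ay": 0, "az": 0, "claw": 0},
    {"tx": 60, "ty": 0, "tz": -60, "ax": 0, "ay": 0, "az": 0, "claw": 20},
    {"tx": 70, "ty": 0, "tz": -95, "ax": 0, "ay": 0, "az": 0, "claw": 40},
    {"tx": 70, "ty": 0, "tz": -130, "ax": 0, "ay": 0, "az": 0, "claw": 60},
    {"tx": 70, "ty": 0, "tz": -165, "ax": 0, "ay": 0, "az": 0, "claw": 60},
    {"tx": 70, "ty": 0, "tz": -190, "ax": 0, "ay": 0, "az": 0, "claw": 60},
    {"tx": 70, "ty": 0, "tz": -200, "ax": 0, "ay": 0, "az": 0, "claw": 60},
  ],
)

```text
time_s: 11.98
tcp_pos: [0.4785, -0.031, 0.2346]
ee_rot: [[-0.993, -0.115, 0.011], [-0.115, 0.993, 0.001], [-0.011, 0.0, -1.0]]
wrist_force: [-0.4, -0.1, 0.3]
gripper_width: 0.373
gripper_force: 0.0
```

```bash
python3 -c "
from h import *
s=sense();print(s['time_s'],s['tcp_pos'],s['joints'])
for q in(-np.pi/2,np.pi/2): print(to(ch(-.056,0,.225),Rt(YAW+q)))
a=capture('scene');b=capture('top')
print([w('scene',r['xyz']) for r in recognise('lid_bar','scene')[:1]])
o=np.hstack([cv2.resize(a[180:330,240:370],None,fx=3,fy=3),cv2.resize(b[140:290,270:400],None,fx=3,fy=3)]);cv2.imwrite('pics/j4.png',o)"
```

```text
11.9833 [ 0.4784909  -0.03098882  0.23462501] [ 15.82971092   6.83012651 -18.53681275   0.11156159 -63.9888223
 -99.26393152]
[-1.42858e+02  2.06000e-01  1.12510e+01  9.00000e-03  9.00000e-03
  1.56800e+00]
[-1.42858e+02  2.06000e-01  1.12510e+01 -9.00000e-03  9.00000e-03
 -1.57400e+00]
[array([ 0.68098303, -0.0096367 ,  0.13928511])]
```

View pics/j4.png

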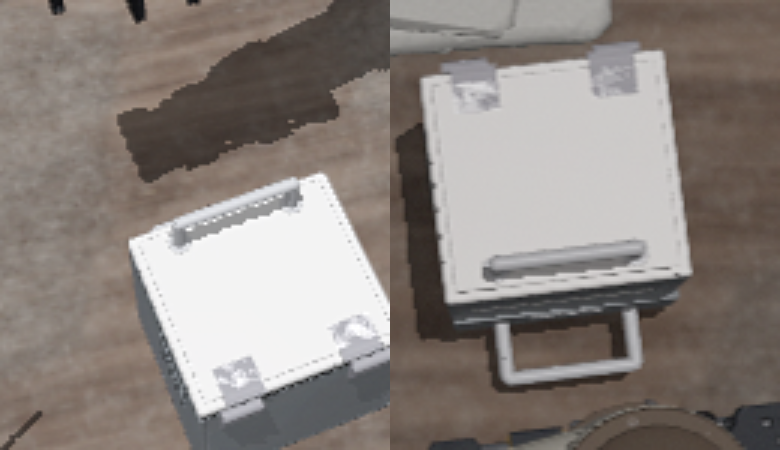

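The drawer is flush (top crop, panel at row 310). I turn the gripper across the lid bar.

Emit:
servo_tool(
  deltas=[
    {"tx": -12, "ty": 0, "tz": 0, "ax": 0, "ay": 0, "az": -0.12, "claw": 60},
    {"tx": -24, "ty": 0, "tz": 0, "ax": 0, "ay": 0, "az": -0.24, "claw": 60},
    {"tx": -36, "ty": 0, "tz": 0, "ax": 0, "ay": 0, "az": -0.36, "claw": 60},
    {"tx": -48, "ty": 0, "tz": 0, "ax": 0, "ay": 0, "az": -0.48, "claw": 60},
    {"tx": -60, "ty": 0, "tz": 0, "ax": 0, "ay": 0, "az": -0.6, "claw": 60},
    {"tx": -72, "ty": 0, "tz": 0, "ax": 0, "ay": 0, "az": -0.72, "claw": 60},
    {"tx": -84, "ty": 0, "tz": 0, "ax": 0, "ay": 0, "az": -0.84, "claw": 60},
    {"tx": -96, "ty": 0, "tz": 0, "ax": 0, "ay": 0, "az": -0.96, "claw": 60},
    {"tx": -108, "ty": 0, "tz": 0, "ax": 0, "ay": 0, "az": -1.08, "claw": 60},
    {"tx": -120, "ty": 0, "tz": 0, "ax": 0, "ay": 0, "az": -1.2, "claw": 60},
    {"tx": -132, "ty": 0, "tz": 0, "ax": 0, "ay": 0, "az": -1.32, "claw": 60},
    {"tx": -143, "ty": 0, "tz": 0, "ax": 0, "ay": 0, "az": -1.44, "claw": 60},
  ],
)

```text
time_s: 13.13
tcp_pos: [0.6176, -0.0148, 0.2259]
ee_rot: [[-0.01, -1.0, -0.005], [-1.0, 0.01, -0.001], [0.001, 0.005, -1.0]]
wrist_force: [-0.7, 0.3, 0.1]
gripper_width: 0.691
gripper_force: 0.0
```

```bash
python3 -c "
from h import *
s=sense();print(s['time_s'],s['tcp_pos'],s['joints'])
for z in(.225,.155): print(to(ch(-.056,0,z),Rt(YAW+np.pi/2)))"
```

```text
13.1333 [ 0.61756126 -0.01477192  0.22588093] [ 1.36046392e+01  2.13684791e+01 -7.96546272e-02 -3.59322815e-02
 -6.88554440e+01 -1.41887962e+01]
[-0.488 -2.93   0.865  0.005 -0.    -0.129]
[-5.3900e-01 -3.3000e+00  7.0864e+01  5.0000e-03 -0.0000e+00 -1.2900e-01]
```

Emit:
servo_tool(
  deltas=[
    {"tx": -0.5, "ty": -3, "tz": 0, "ax": 0.005, "ay": 0, "az": -0.1, "claw": 60},
    {"tx": -0.5, "ty": -3, "tz": 15, "ax": 0.005, "ay": 0, "az": -0.129, "claw": 60},
    {"tx": -0.5, "ty": -3, "tz": 30, "ax": 0.005, "ay": 0, "az": -0.129, "claw": 60},
    {"tx": -0.5, "ty": -3, "tz": 45, "ax": 0.005, "ay": 0, "az": -0.129, "claw": 60},
    {"tx": -0.5, "ty": -3, "tz": 57, "ax": 0.005, "ay": 0, "az": -0.129, "claw": 60},
    {"tx": -0.5, "ty": -3, "tz": 65, "ax": 0.005, "ay": 0, "az": -0.129, "claw": 60},
    {"tx": -0.5, "ty": -3, "tz": 69, "ax": 0.005, "ay": 0, "az": -0.129, "claw": 60},
    {"tx": -0.5, "ty": -3, "tz": 69, "ax": 0.005, "ay": 0, "az": -0.129, "claw": 60},
  ],
)

```text
time_s: 13.8
tcp_pos: [0.6199, -0.0145, 0.158]
ee_rot: [[0.113, -0.994, 0.001], [-0.994, -0.113, -0.001], [0.001, -0.001, -1.0]]
wrist_force: [0.4, -0.2, -0.4]
gripper_width: 0.687
gripper_force: 0.0
```

```bash
python3 -c "
from h import *
s=sense();print(s['time_s'],s['tcp_pos'],s['wrist_force'])
print(to(ch(-.056,0,.155),Rt(YAW+np.pi/2)))
a=capture('scene')
cv2.imwrite('pics/j5.png',cv2.resize(a[170:320,230:380],None,fx=4,fy=4))"
```

```text
13.8 [ 0.61985133 -0.01449331  0.1580466 ] [ 0.37955676 -0.23565516 -0.40070429]
[-1.070e-01 -6.550e-01  3.047e+00 -1.000e-03 -1.000e-03 -6.000e-03]
```

View pics/j5.png

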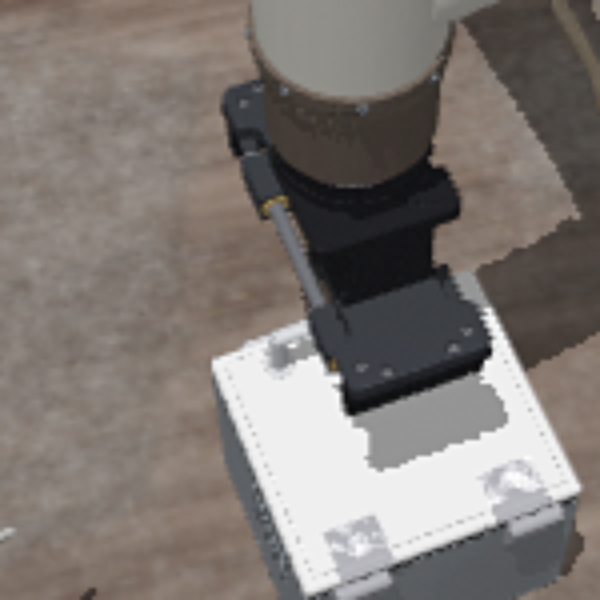

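The gripper sits over the middle of the lid bar, whose left post shows at (290,350). I close it.

Emit:
servo_tool(
  deltas=[
    {"tx": 0, "ty": -0.5, "tz": 3, "ax": 0, "ay": 0, "az": -0.006, "claw": 45},
    {"tx": 0, "ty": -0.5, "tz": 3, "ax": 0, "ay": 0, "az": -0.006, "claw": 30},
    {"tx": 0, "ty": -0.5, "tz": 3, "ax": 0, "ay": 0, "az": -0.006, "claw": 15},
    {"tx": 0, "ty": -0.5, "tz": 3, "ax": 0, "ay": 0, "az": -0.006, "claw": 4},
    {"tx": 0, "ty": -0.5, "tz": 3, "ax": 0, "ay": 0, "az": -0.006, "claw": 0},
    {"tx": 0, "ty": -0.5, "tz": 3, "ax": 0, "ay": 0, "az": -0.006, "claw": 0},
    {"tx": 0, "ty": -0.5, "tz": 3, "ax": 0, "ay": 0, "az": -0.006, "claw": 0},
    {"tx": 0, "ty": -0.5, "tz": 3, "ax": 0, "ay": 0, "az": -0.006, "claw": 0},
    {"tx": 0, "ty": -0.5, "tz": 3, "ax": 0, "ay": 0, "az": -0.006, "claw": 0},
    {"tx": 0, "ty": -0.5, "tz": 3, "ax": 0, "ay": 0, "az": -0.006, "claw": 0},
  ],
)

```text
time_s: 14.68
tcp_pos: [0.6216, -0.0142, 0.1576]
ee_rot: [[0.119, -0.993, 0.005], [-0.993, -0.119, 0.0], [0.0, -0.005, -1.0]]
wrist_force: [0.1, 0.3, -0.4]
gripper_width: 0.104
gripper_force: 30.0
```

```bash
python3 -c "
from h import *
s=sense();print(s['time_s'],s['tcp_pos'],s['wrist_force'],s['gripper_width']*87,s['gripper_force'])
E=s['ee_rot'];p=s['tcp_pos']
b=.170-p[2]          # bar above tcp along tool
bar=p-E[:,2]*b; H=bar+np.r_[(ch(.135,0,0)-ch(0,0,0))[:2],-.04]
ax=np.array([-np.sin(YAW),np.cos(YAW),0])
for t in np.radians([4,8,12,16,20,24,28,32,36,40,43,45]):
  r=Ro.from_rotvec(ax*t).as_matrix(); g=Ro.from_rotvec(ax*t*20/45).as_matrix()
  nb=H+r@(bar-H); R=g@E; tcp=nb+R[:,2]*b
  print(int(round(np.degrees(t))),to(tcp,R))"
```

```text
14.6833 [ 0.62155411 -0.014201    0.15759372] [ 0.12122757  0.34911896 -0.44372742] 9.049449388665591 29.999586045742035
4 [ 5.000e-03 -2.784e+00 -9.309e+00 -3.100e-02 -0.000e+00 -0.000e+00]
8 [ 1.0000e-02 -6.2100e+00 -1.8386e+01 -6.2000e-02 -0.0000e+00 -0.0000e+00]
12 [ 1.6000e-02 -1.0259e+01 -2.7187e+01 -9.3000e-02 -0.0000e+00 -0.0000e+00]
16 [ 2.2000e-02 -1.4911e+01 -3.5669e+01 -1.2400e-01 -0.0000e+00 -0.0000e+00]
20 [ 2.8000e-02 -2.0140e+01 -4.3791e+01 -1.5500e-01 -0.0000e+00 -0.0000e+00]
24 [ 3.4000e-02 -2.5921e+01 -5.1515e+01 -1.8600e-01 -0.0000e+00 -0.0000e+00]
28 [ 4.1000e-02 -3.2223e+01 -5.8801e+01 -2.1700e-01 -0.0000e+00 -0.0000e+00]
32 [ 4.7000e-02 -3.9014e+01 -6.5616e+01 -2.4800e-01 -0.0000e+00 -0.0000e+00]
36 [ 5.4000e-02 -4.6259e+01 -7.1926e+01 -2.7900e-01 -0.0000e+00 -0.0000e+00]
40 [ 6.1000e-02 -5.3923e+01 -7.7701e+01 -3.1000e-01 -0.0000e+00 -0.0000e+00]
43 [ 6.6000e-02 -5.9922e+01 -8.1665e+01 -3.3400e-01 -0.0000e+00 -0.0000e+00]
45 [ 7.0000e-02 -6.4031e+01 -8.4126e+01 -3.4900e-01 -0.0000e+00 -0.0000e+00]
```

Emit:
servo_tool(
  deltas=[
    {"tx": 0, "ty": -1.4, "tz": -4.7, "ax": -0.016, "ay": 0, "az": 0, "claw": 0},
    {"tx": 0, "ty": -2.8, "tz": -9.3, "ax": -0.031, "ay": 0, "az": 0, "claw": 0},
    {"tx": 0, "ty": -4.4, "tz": -13.9, "ax": -0.047, "ay": 0, "az": 0, "claw": 0},
    {"tx": 0, "ty": -6.2, "tz": -18.4, "ax": -0.062, "ay": 0, "az": 0, "claw": 0},
    {"tx": 0, "ty": -8.2, "tz": -22.8, "ax": -0.078, "ay": 0, "az": 0, "claw": 0},
    {"tx": 0, "ty": -10.3, "tz": -27.2, "ax": -0.093, "ay": 0, "az": 0, "claw": 0},
    {"tx": 0, "ty": -12.5, "tz": -31.5, "ax": -0.109, "ay": 0, "az": 0, "claw": 0},
    {"tx": 0, "ty": -14.9, "tz": -35.7, "ax": -0.124, "ay": 0, "az": 0, "claw": 0},
    {"tx": 0, "ty": -17.5, "tz": -39.8, "ax": -0.14, "ay": 0, "az": 0, "claw": 0},
    {"tx": 0, "ty": -20.1, "tz": -43.8, "ax": -0.155, "ay": 0, "az": 0, "claw": 0},
    {"tx": 0, "ty": -23, "tz": -47.7, "ax": -0.17, "ay": 0, "az": 0, "claw": 0},
    {"tx": 0, "ty": -25.9, "tz": -51.5, "ax": -0.186, "ay": 0, "az": 0, "claw": 0},
  ],
)

```text
time_s: 15.68
tcp_pos: [0.6451, -0.0114, 0.2076]
ee_rot: [[0.118, -0.976, -0.186], [-0.993, -0.116, -0.022], [-0.0, 0.187, -0.982]]
wrist_force: [-1.5, -0.7, -3.7]
gripper_width: 0.104
gripper_force: 30.0
```

```bash
cat > l.py <<'E'
from h import *
s=sense();print(s['time_s'],s['tcp_pos'],s['wrist_force'],s['gripper_width']*87,s['gripper_force'])
E=np.array(s['ee_rot']);p=s['tcp_pos'];b=.0124
H=np.array([.6215,-.0142,.13])+np.r_[(ch(.135,0,0)-ch(0,0,0))[:2],0]
c=np.array([np.cos(YAW),np.sin(YAW),0]);ax=np.array([-np.sin(YAW),np.cos(YAW),0])
bar=p-E[:,2]*b; v=bar-H; print("H",H,"r",np.hypot(v@c,v[2]))
t0=np.degrees(np.arctan2(v[2],-(v@c)))-16.5; print("lid deg",t0)
til=np.degrees(np.arcsin(-E[:,2]@c)); print("tilt",til)
for t in [28,32,36,40,43,45]:
  if t<t0+.5: continue
  a=np.radians(t+16.5); nb=H+.1408*(-np.cos(a)*c+np.r_[0,0,np.sin(a)])
  R=Ro.from_rotvec(ax*np.radians(t*20/45-til)).as_matrix()@E
  print(t,to(nb+R[:,2]*b,R))
E
python3 l.py
```

```text
15.6833 [ 0.64505252 -0.01139212  0.2076074 ] [-1.46225379 -0.73146585 -3.71788711] 9.089481705714412 29.995818436145782
H [0.75555485 0.00174668 0.13      ] r 0.14119185001858955
lid deg 22.989449237884017
tilt 10.769556879027386
28 [ 5.0000e-03 -6.3620e+00 -1.0343e+01 -2.9000e-02 -0.0000e+00  0.0000e+00]
32 [ 4.0000e-03 -1.1717e+01 -1.8338e+01 -6.0000e-02 -0.0000e+00  0.0000e+00]
36 [ 4.0000e-03 -1.7615e+01 -2.5925e+01 -9.1000e-02 -0.0000e+00  0.0000e+00]
40 [ 4.0000e-03 -2.4026e+01 -3.3068e+01 -1.2200e-01 -0.0000e+00  0.0000e+00]
43 [ 3.0000e-03 -2.9151e+01 -3.8112e+01 -1.4600e-01 -0.0000e+00  0.0000e+00]
45 [ 3.0000e-03 -3.2711e+01 -4.1318e+01 -1.6100e-01 -0.0000e+00  0.0000e+00]
```

The lid is following well, with low forces. I continue to 45°.

Emit:
servo_tool(
  deltas=[
    {"tx": 0, "ty": -3.1, "tz": -5.2, "ax": -0.015, "ay": 0, "az": 0, "claw": 0},
    {"tx": 0, "ty": -6.4, "tz": -10.3, "ax": -0.029, "ay": 0, "az": 0, "claw": 0},
    {"tx": 0, "ty": -9, "tz": -14.4, "ax": -0.045, "ay": 0, "az": 0, "claw": 0},
    {"tx": 0, "ty": -11.7, "tz": -18.3, "ax": -0.06, "ay": 0, "az": 0, "claw": 0},
    {"tx": 0, "ty": -14.6, "tz": -22.2, "ax": -0.076, "ay": 0, "az": 0, "claw": 0},
    {"tx": 0, "ty": -17.6, "tz": -25.9, "ax": -0.091, "ay": 0, "az": 0, "claw": 0},
    {"tx": 0, "ty": -20.8, "tz": -29.5, "ax": -0.107, "ay": 0, "az": 0, "claw": 0},
    {"tx": 0, "ty": -24, "tz": -33, "ax": -0.122, "ay": 0, "az": 0, "claw": 0},
    {"tx": 0, "ty": -27.4, "tz": -36.4, "ax": -0.138, "ay": 0, "az": 0, "claw": 0},
    {"tx": 0, "ty": -30.9, "tz": -39.7, "ax": -0.153, "ay": 0, "az": 0, "claw": 0},
    {"tx": 0, "ty": -32.7, "tz": -41.3, "ax": -0.161, "ay": 0, "az": 0, "claw": 0},
    {"tx": 0, "ty": -32.7, "tz": -41.3, "ax": -0.161, "ay": 0, "az": 0, "claw": 0},
  ],
)

```text
time_s: 16.68
tcp_pos: [0.6852, -0.0065, 0.2438]
ee_rot: [[0.119, -0.934, -0.337], [-0.993, -0.112, -0.041], [0.001, 0.34, -0.94]]
wrist_force: [-5.6, -0.3, 1.7]
gripper_width: 0.106
gripper_force: 30.0
```

Emit:
servo_tool(
  deltas=[
    {"tx": 0, "ty": 0, "tz": 0, "ax": 0, "ay": 0, "az": 0, "claw": 0},
    {"tx": 0, "ty": 0, "tz": 0, "ax": 0, "ay": 0, "az": 0, "claw": 0},
    {"tx": 0, "ty": 0, "tz": 0, "ax": 0, "ay": 0, "az": 0, "claw": 0},
  ],
)

```text
time_s: 16.93
tcp_pos: [0.6857, -0.0064, 0.2441]
ee_rot: [[0.119, -0.935, -0.333], [-0.993, -0.112, -0.04], [0.0, 0.336, -0.942]]
wrist_force: [-3.9, -0.8, 1.2]
gripper_width: 0.105
gripper_force: 30.0
```

```bash
python3 l.py; python3 -c "
from h import *
a=capture('scene');b=capture('top')
cv2.imwrite('pics/j6.png',np.hstack([cv2.resize(a[100:400,150:500],(400,343)),cv2.resize(b[100:400,130:480],(400,343))]))"
```

```text
16.9333 [ 0.68573318 -0.00644994  0.24410212] [-3.91077222 -0.76796736  1.17351151] 9.11608582872807 29.99685913324356
H [0.75555485 0.00174668 0.13      ] r 0.14211270618904084
lid deg 45.763279414567464
tilt 19.60427250352935
```

View pics/j6.png

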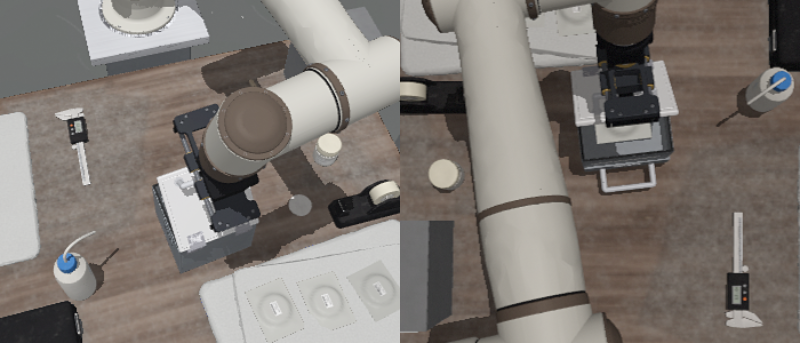

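The lid is held at about 45.8°, the drawer is shut and the bystanders are undisturbed. I hand the job in.

```bash
python3 -c "
from station import *
print(finish_job())"
```

```text
the job is handed in; nothing more can be done
None
```

I handed the job in at about 17 s: the short jar stands upright in the drawer, the drawer is fully home, and the gripper is holding the lid open at about 45° (measured 45.8°).

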